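# Pack the loose ultrasonic reference block and hold its caddy up level

## Task

Put the loose square reference block back into its own square pocket in the grey caddy, standing fully down, lowering it in rather than dropping it; the round block is still in use, so leave it and everything else on the bench where it is. Then lift the caddy with its blocks by the black handle, about 10 cm clear of the mat, keeping it level all the way, and hold it level and still for at least two seconds. Finish while holding it there: do not put it down or let go.

Things in the scene. Friction and masses are not known exactly. Their poses are not given: they have to be found in the camera images.
- mat: Green cutting mat with a pale grid, 620 x 960 x 3 mm, fixed flat on the bench; its top, on which everything stands, is at z = 0.003. Origin under its centre.
- caddy: Loose grey plastic slab 80 (x) x 280 (y) x 36 (z) mm, 0.36 kg with handle, standing on the mat, turned up to 0.5 rad. Four pockets in a row along y, 28 mm deep, open on top, 3 mm chamfers; from +y to -y: large square (30 mm, empty), round (30 mm, empty), handle, medium square (26 mm) and small square (22 mm), both filled. White shape marks at their -x side. Origin: centre of the underside, z up.
- caddy_handle: Black handle fixed to the caddy: a straight bar 14 mm thick (caddy x), 84 mm long (caddy y), 18 mm tall, from 84 to 102 mm above the caddy's underside, on two steel posts under its ends (free below in the middle for 64 mm). Origin 36 mm above the caddy's underside, on its middle; axes as the caddy's.
- handle_grip (a point): Middle of the handle bar, 93 mm above the caddy's underside; the place to pinch it, across its 14 mm thickness. The packed caddy (about 0.57 kg) nearly balances here.
- large_pocket (a point): Centre of the floor of the large square pocket (30 mm wide) at the caddy's +y end, 115 mm along +y from the caddy's middle, 8 mm above its underside; its mouth is 28 mm higher. Home of the large block. Axes as the caddy's.
- medium_pocket (a point): Centre of the floor of the medium square pocket, 70 mm along -y from the caddy's middle, 8 mm above its underside. Axes as the caddy's.
- small_pocket (a point): Centre of the floor of the small square pocket, 115 mm along -y from the caddy's middle, 8 mm above its underside. Axes as the caddy's.
- large_block: The loose reference block: aluminium square bar 26 x 26 x 60 mm, 0.11 kg, upright on the mat left or right of the caddy. Origin: centre of its underside, z up, x and y square to its faces. Grip either pair of faces; any quarter turn fits the pocket. Seated, it stands 32 mm proud of the caddy, so keep the fingertips 33 mm or more above its underside (TCP about 54 mm above it).
- medium_block: Aluminium square bar 22 x 22 x 50 mm standing in the medium pocket. Origin at the centre of its underside, z up.
- small_block: Aluminium square bar 18 x 18 x 40 mm standing in the small pocket. Origin at the centre of its underside, z up.
- round_block: Round aluminium bar, 26 mm diameter, 60 mm tall, standing on the mat on the other side of the caddy from the large block; still in use, leave alone. Origin at the centre of its underside.
- specimen: White slab with a pale yellow top, 110 x 150 x 23 mm, lying on the mat beyond the caddy; leave alone. Origin at the centre of its underside.
- gel_jar: White lidded jar, 60 mm diameter, 85 mm tall; leave alone. Origin at the centre of its underside.
- probe: Ultrasonic probe standing up: steel cylinder 32 mm diameter, with a narrower black and brass top, 62 mm tall in all; leave alone. Origin at the centre of its underside.
- rule: Steel rule 20 x 150 x 4 mm lying on the mat; leave alone. Origin at the centre of its underside.
- marker: White marker pen with a black cap, 15 x 138 x 15 mm, lying on the mat; leave alone. Origin on its underside near its middle.
- driver: Screwdriver with a black handle lying on the mat; leave alone. Its x axis runs from handle to tip; origin under its middle.

How it is judged:
By the outcome, as a careful person would: the job done as asked, in the order asked, and still so for the second after the job is handed in, while the arm keeps its last pose, push and grip.
It also fails if it takes over 59 s, if anything falls off the work surface, if the arm or the gripper's body presses on something with over 40 N, if the wrist force passes 120 N, or if a joint passes its speed limit or range.

## Robot

A 6-joint arm with a two-finger parallel gripper is mounted at the origin on the work surface. World frame = base frame: x ahead of the robot, y to its left, z up, the work surface at z = 0. Lengths are in m, angles in rad, forces in N, time in s.
With the tool pointing down it reaches from about 0.3 to 0.875 m from the base axis. Payload 6.4 kg.
Tool frame: the origin (TCP) lies between the finger pads, 19 mm behind the fingertips; this is the grasp point; z points along the fingers, y is the line along which they close (so a half turn about z gives the same grasp; the last joint's range is limited). The gripper opens to 88 mm and grips with 3 to 60 N. Pads are 18 mm wide; open, the fingers measure 123 mm over their backs; the gripper's body (75 mm by 187 mm) begins 45 mm behind the grasp point.
Start: joints at [-1.336, 0.181, 1.607, -0, 1.354, -0.206], TCP at [0.245, -0.52, 0.257] pointing down, gripper open.
Joint ranges: [-2.99, 2.99], [-0.89, 2.07], [0.3, 2.58], [-1.14, 4.28], [0, 2.63], [-3.12, 3.12]. Speed limits (rad/s): [2.57, 2.57, 3.01, 3.14, 3.14, 3.14].

## Interface

Orientations are given as a unit quaternion [w, x, y, z].
In Python, from bench import * gives the robot as it stands. The module is installed in compiled form; this text tells all that it offers.
- The arm moves only by the tool step_arm, never from a script. Its argument "rows" is a list of rows, each a list of 5 numbers: the finger opening in cm, from 0 to 8.81, then the shift along the tool's x, y, z in cm, then the turn about the tool's z in degrees. In form: [[claw, dx, dy, dz, yaw], ...]. A call has 1 to 10 rows; each row shifts and turns the commanded pose from where the row before left it, along the tool's axes as they then stand; what a row does not reach is not made up. A row lasts 1/12 s, in which the tool goes at most 41.7 mm and 7.16 degrees, less where a joint would pass 70% of its speed; a pose out of reach is approached as far as the arm can. A call with a gripper value outside its range is refused whole. The fingers move at their own pace and stop on an object; the grip force is fixed at half the most. Time passes only in rows, so rows that do not move let the fingers close. It gives the time, the measured TCP pose, the force, the opening and the grip force at its end, in the units of the state.
- sense(): the state, without advancing time (a new reading comes with each control period).
- get_image(name): name is "scene" or "top" or "wrist"; returns the picture (384x512x3 uint8, blue, green, red); there is no depth.
- calibration(name): a dict with "camera_matrix" (3x3 intrinsics, pixels), "R" (3x3) and "t" (3): a world point X has camera coordinates R X + t. Camera axes: x right, y down, z forward; pixel columns grow to the right and rows downward; lengths in m; the calibration is good to about 2 mm. A picture is of the moment at which its call begins: read the wrist's pose just before it. calibration takes no time and is no camera call; for the wrist camera it gives the pose at the moment of the call.
- job_done(): hands the job in; it is judged then, once.
The state is a dict: "clock": time; "joint_pos": joint angles; "dq": joint speeds; "tau": joint torques, N m; "ee_pos": TCP position; "orientation": TCP orientation; "ft_force": force on the tool from outside, world axes, zero at the start; "torque": the same for the moment, N m; "opening": finger opening in m; "grip_force": force on a finger pad.
Only numpy, scipy, OpenCV 4.12 (cv2) and the standard library are available. Lean on these libraries where they do the work, as an engineer would, in place of code of your own. Each camera call takes 0.05 s, during which the arm holds its last target. There are 200 camera calls.

## Working session

There is one attempt and no reset: what is moved stays moved. The work goes in short steps, Python scripts to look and compute and a tool call to move; the robot and the scene stay as the last step left them, time stands still between calls to the robot, and variables do not carry over. Pictures are saved under pics/ and viewed, at most 10 in all, crops included, and the job is handed in when it is done.

Besides the shell and the picture viewer there is one more tool, called after "Call:" by a JSON object that holds its "fn" and its "kwargs", one argument or row to a line. step_arm: Moves the arm, as the interface text tells. Its arguments: {"type":"object","properties":{"rows":{"type":"array","items":{"type":"array","items":{"type":"number"}}}},"required":["rows"]}

```bash
mkdir -p pics; cat > h.py <<'E'
from bench import *
import numpy as np, cv2
def ray(name,uv,z,c=None):
    c=c or calibration(name); K,R,t=[np.array(c[k]) for k in("camera_matrix","R","t")]
    o=-R.T@t; d=R.T@np.linalg.solve(K,[uv[0],uv[1],1.0]); return o+d*(z-o[2])/d[2]
def proj(c,X):
    K,R,t=[np.array(c[k]) for k in("camera_matrix","R","t")]
    p=(K@(R@np.atleast_2d(X).T+t.reshape(3,1))).T; return p[:,:2]/p[:,2:]
E
python3 - <<'E'
from h import *
s=sense();print(s['clock'],s['ee_pos'],s['orientation'],s['ft_force'],s['opening'])
a=get_image('top');b=get_image('scene')
cv2.imwrite('pics/top.png',cv2.resize(a,(800,600),interpolation=cv2.INTER_CUBIC));cv2.imwrite('pics/scene.png',b)
c=calibration('top');print(c)
E
```

```text
0.0 [ 0.24522543 -0.51953748  0.25652127] [-8.57955425e-04  9.75806874e-01  2.18632586e-01 -1.88559614e-05] [-0.15348194 -0.36327852  0.89554211] 0.08807988739476444
{'camera_matrix': array([[436.43136917,   0.        , 250.70786258],
       [  0.        , 436.43136917, 196.10811024],
       [  0.        ,   0.        ,   1.        ]]), 'R': array([[ 1.02925269e-02, -9.99944083e-01,  2.42775181e-03],
       [-9.82014922e-01, -1.05656551e-02, -1.88507456e-01],
       [ 1.88522566e-01, -4.43870434e-04, -9.82068758e-01]]), 't': array([0.04356398, 0.59526171, 1.27495393])}
```

View pics/top.png

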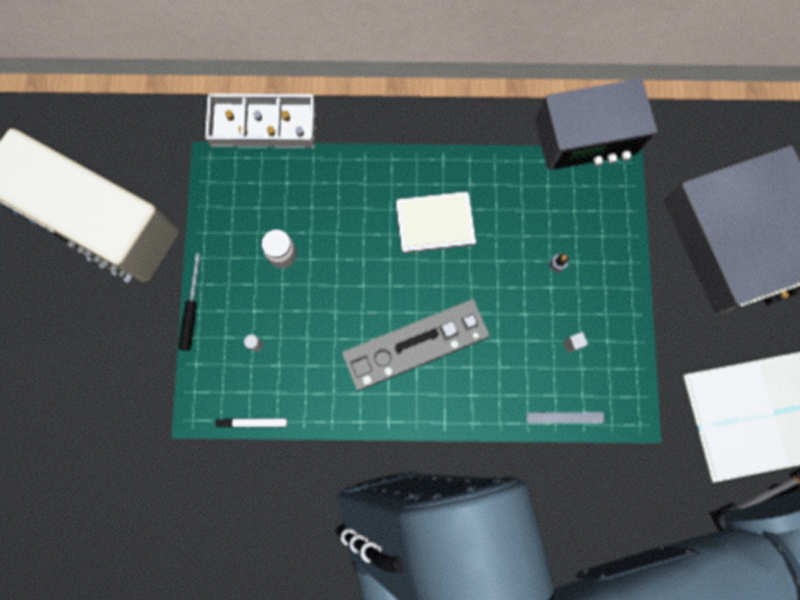

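View pics/scene.png

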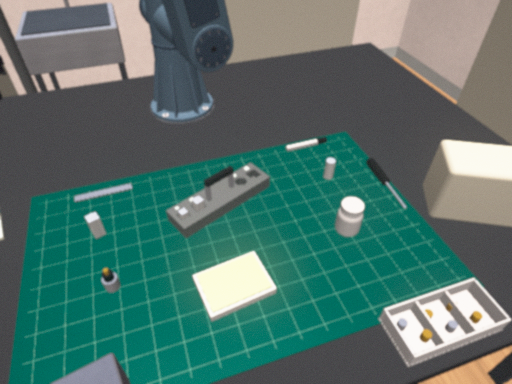

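The top view shows the square block's top at about (578,341) in the 800x600 picture and the round block at (252,342). The caddy's corners are near (343,352), (473,300), (489,333) and (357,388), with the empty large pocket at (361,366).

```bash
python3 - <<'E'
from h import *
f=lambda u,v,z:ray('top',((u+.5)*.64-.5,(v+.5)*.64-.5),z)
print('block',f(578,341,.063),'round',f(252,342,.063))
C=[f(*p,.039) for p in((343,352),(473,300),(489,333),(357,388))]
for c in C:print(c)
print('c',np.mean(C,0),'pocket',f(361,366,.037),'handle ends',f(397,348,.105),f(437,332,.105))
d=C[0]-C[1]; print('yaw',np.arctan2(-d[0],d[1]))
c=calibration('wrist');s=sense()
R=np.array(c['R']);o=-R.T@c['t'];print('wrist cam rel',o-s['ee_pos'],R,c['camera_matrix'])
E
```

```text
block [ 0.53013472 -0.30899556  0.063     ] round [0.52152452 0.31833006 0.063     ]
[0.50700494 0.14463294 0.039     ]
[ 0.61339824 -0.11064301  0.039     ]
[ 0.54757306 -0.14128923  0.039     ]
[0.43729246 0.11589003 0.039     ]
c [0.52631717 0.00214769 0.039     ] pocket [0.48019344 0.10904646 0.037     ] handle ends [0.50741092 0.03977311 0.105     ] [ 0.53827405 -0.03464656  0.105     ]
yaw 0.3948856606199954
wrist cam rel [0.07030203 0.03430518 0.12872547] [[ 4.26396152e-01 -9.04536076e-01 -8.99521058e-04]
 [-8.62169310e-01 -4.06724943e-01  3.02057778e-01]
 [-2.73588015e-01 -1.28020735e-01 -9.53289195e-01]] [[321.85987912   0.         256.04803698]
 [  0.         321.85987912 190.80280961]
 [  0.           0.           1.        ]]
```

Call:
{"fn": "step_arm", "kwargs": {
  "rows": [
    [8.8,3.5,-0.7,0.3,0],
    [8.8,3.5,-0.7,0.3,0],
    [8.8,3.5,-0.7,0.3,0],
    [8.8,3.5,-0.7,0.3,0],
    [8.8,3.5,-0.7,0.3,0],
    [8.8,3.5,-0.7,0.3,0],
    [8.8,3.5,-0.7,0.3,0],
    [8.8,3.5,-0.7,0.3,0],
    [8.8,3.5,-0.7,0.3,0],
    [8.8,3.3,-0.6,0.3,0]
  ]
}}

```text
clock: 0.93
ee_pos: [0.5318, -0.3074, 0.2268]
orientation: [-0.0, 0.976, 0.219, -0.0]
ft_force: [0.8, -0.3, 0.4]
opening: 0.088
grip_force: 0.0
```

```bash
python3 - <<'E'
from h import *
s=sense();c=calibration('wrist');a=get_image('wrist');cv2.imwrite('pics/w1.png',a)
print(s['clock'],s['ee_pos'],s['orientation'],s['joint_pos'])
import pickle;pickle.dump((s,c),open('w1.pkl','wb'))
E
```

```text
0.9333 [ 0.53181197 -0.30738951  0.22679139] [-3.98866986e-04  9.75771389e-01  2.18792113e-01 -2.21019090e-04] [-7.17116837e-01  2.94328147e-01  1.53288678e+00  1.19488909e-04
  1.31528239e+00  4.12496353e-01]
```

View pics/w1.png

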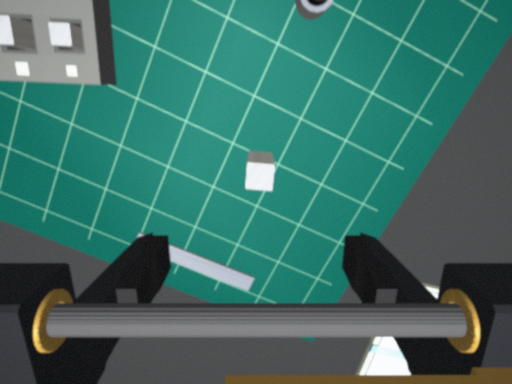

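The wrist picture shows the block's bright top at about (245..274, 163..191), nearly square to the image; the caddy's -y end is at the upper left.

```bash
cat >> h.py <<'E'
def rect(a,c,box,z,thr=170):
    u0,v0,u1,v1=box; g=a[v0:v1,u0:u1].min(2); m=(g>thr).astype('uint8')
    cs,_=cv2.findContours(m,cv2.RETR_EXTERNAL,cv2.CHAIN_APPROX_NONE); k=max(cs,key=cv2.contourArea)[:,0]+[u0,v0]
    W=np.array([ray('wrist',p,z,c)[:2] for p in k])
    r=cv2.minAreaRect((W*1000).astype('float32')); return r
E
python3 - <<'E'
from h import *
import pickle
s,c=pickle.load(open('w1.pkl','rb'));a=cv2.imread('pics/w1.png')
for t in(150,180,200):print(rect(a,c,(230,140,290,205),.063,t))
# caddy direction from its end corner & small block
print(ray('wrist',(96,0),.039,c),ray('wrist',(99,83),.039,c),ray('wrist',(0,81),.039,c),'small blk',ray('wrist',(60,34),.051,c))
E
```

```text
((532.5802612304688, -309.25927734375), (27.27666473388672, 26.594804763793945), 20.426738739013672)
((532.4673461914062, -309.2731018066406), (26.313705444335938, 26.23595428466797), 19.822834014892578)
((532.551025390625, -309.48406982421875), (25.59526824951172, 25.60293960571289), 19.961145401000977)
[ 0.60917384 -0.11591363  0.039     ] [ 0.54415308 -0.13831408  0.039     ] [ 0.50652031 -0.05441829  0.039     ] small blk [ 0.57069461 -0.10137304  0.051     ]
```

Call:
{"fn": "step_arm", "kwargs": {
  "rows": [
    [8.8,0,0.2,3.5,5.3],
    [8.8,0,0,3.5,0],
    [8.8,0,0,3.5,0],
    [8.8,0,0,3.5,0],
    [8.8,0,0,1.8,0],
    [8.8,0,0,1.0,0],
    [5.0,0,0,0,0],
    [2.0,0,0,0,0],
    [1.0,0,0,0,0],
    [1.0,0,0,0,0]
  ]
}}

```text
clock: 1.82
ee_pos: [0.5326, -0.312, 0.0615]
orientation: [0.001, 0.985, 0.173, 0.001]
ft_force: [0.4, -0.3, -0.1]
opening: 0.0635
grip_force: 0.0
```

Call:
{"fn": "step_arm", "kwargs": {
  "rows": [
    [1.0,0,0,0,0],
    [1.0,0,0,0,0],
    [1.0,0,0,0,0],
    [1.0,0,0,0,0]
  ]
}}

```text
clock: 2.15
ee_pos: [0.5317, -0.3111, 0.0598]
orientation: [0.0, 0.985, 0.173, 0.0]
ft_force: [-0.3, 1.1, 0.2]
opening: 0.0368
grip_force: 0.0
```

Call:
{"fn": "step_arm", "kwargs": {
  "rows": [
    [1.0,0,0,0.1,0],
    [1.0,0,0,0,0],
    [1.0,0,0,0,0],
    [1.0,0,0,0,0],
    [1.0,0,0,0,0],
    [1.0,0,0,0,0]
  ]
}}

```text
clock: 2.65
ee_pos: [0.5315, -0.311, 0.0584]
orientation: [-0.0, 0.985, 0.173, -0.0]
ft_force: [0.5, 0.4, -0.4]
opening: 0.0255
grip_force: 30.0
```

Call:
{"fn": "step_arm", "kwargs": {
  "rows": [
    [1.0,0,0,-0.5,0],
    [1.0,0,0,-2,0],
    [1.0,0,0,-3,0],
    [1.0,0,0,-3,-5],
    [1.0,0,0,-3,-7],
    [1.0,0,0,-3,-7],
    [1.0,0,0,-1.5,-7],
    [1.0,0,0,0,-7],
    [1.0,0,0,0,-7],
    [1.0,0,0,0,-7]
  ]
}}

```text
clock: 3.48
ee_pos: [0.5315, -0.311, 0.2193]
orientation: [0.0, 0.832, 0.554, 0.0]
ft_force: [0.2, 0.2, -0.9]
opening: 0.0254
grip_force: 30.0
```

Call:
{"fn": "step_arm", "kwargs": {
  "rows": [
    [1.0,0,0,0,-7],
    [1.0,0,0,0,-7],
    [1.0,0,0,0,-7],
    [1.0,0,0,0,-7],
    [1.0,0,0,0,-7],
    [1.0,0,0,0,-7],
    [1.0,0,0,0,-4],
    [1.0,0,0,0,0],
    [1.0,0,0,0,0]
  ]
}}

```text
clock: 4.23
ee_pos: [0.5314, -0.3109, 0.2185]
orientation: [-0.0, 0.553, 0.833, 0.0]
ft_force: [0.2, 0.1, -1.3]
opening: 0.0257
grip_force: 30.0
```

```bash
python3 - <<'E'
from h import *
from scipy.spatial.transform import Rotation as Ro
s=sense();q=s['orientation'];R=Ro.from_quat([*q[1:],q[0]]).as_matrix()
print(s['ee_pos'],s['joint_pos'],np.degrees(np.arctan2(R[1,0],R[0,0])),R.T@(np.array([.481,.109,.2])-s['ee_pos'])*100)
E
```

```text
[ 0.53140422 -0.31086888  0.21851302] [-7.21842376e-01  3.04783965e-01  1.53703025e+00  1.07210545e-06
  1.29994938e+00 -1.12017329e+00] 112.82266324287963 [40.6545194  11.64021256  1.85672025]
```

Call:
{"fn": "step_arm", "kwargs": {
  "rows": [
    [1.0,2,0.6,0,0],
    [1.0,3.8,1.3,0,0],
    [1.0,3.8,1.3,0,0],
    [1.0,3.8,1.3,0,0],
    [1.0,3.8,1.3,0,0],
    [1.0,3.8,1.3,0,0],
    [1.0,3.8,1.3,0,0],
    [1.0,3.8,1.3,0,0],
    [1.0,3.8,1.3,0,0],
    [1.0,2,0.6,0,0]
  ]
}}

```text
clock: 5.07
ee_pos: [0.5032, 0.0548, 0.2187]
orientation: [-0.0, 0.552, 0.834, 0.001]
ft_force: [0.3, 0.1, -0.6]
opening: 0.0259
grip_force: 30.0
```

Call:
{"fn": "step_arm", "kwargs": {
  "rows": [
    [1.0,0.2,0,0,0],
    [1.0,0,0,0,0],
    [1.0,0,0,0,0]
  ]
}}

```text
clock: 5.32
ee_pos: [0.5035, 0.0523, 0.2186]
orientation: [0.0, 0.553, 0.833, -0.0]
ft_force: [0.3, 0.3, -0.6]
opening: 0.0259
grip_force: 30.0
```

```bash
python3 - <<'E'
from h import *
s=sense();c=calibration('wrist');a=get_image('wrist');cv2.imwrite('pics/w2.png',a)
cv2.imwrite('pics/w2v.png',cv2.resize(a,(800,600),interpolation=cv2.INTER_CUBIC))
print(s['clock'],s['ee_pos'],s['orientation'],s['joint_pos'])
import pickle;pickle.dump((s,c),open('w2.pkl','wb'))
E
```

```text
5.3167 [0.50353339 0.0522953  0.21857713] [ 3.07227008e-04  5.52607348e-01  8.33441662e-01 -1.43009781e-04] [-1.31049140e-01  6.58598609e-02  1.81692445e+00 -5.53503731e-04
  1.25838185e+00 -5.30696548e-01]
```

View pics/w2v.png

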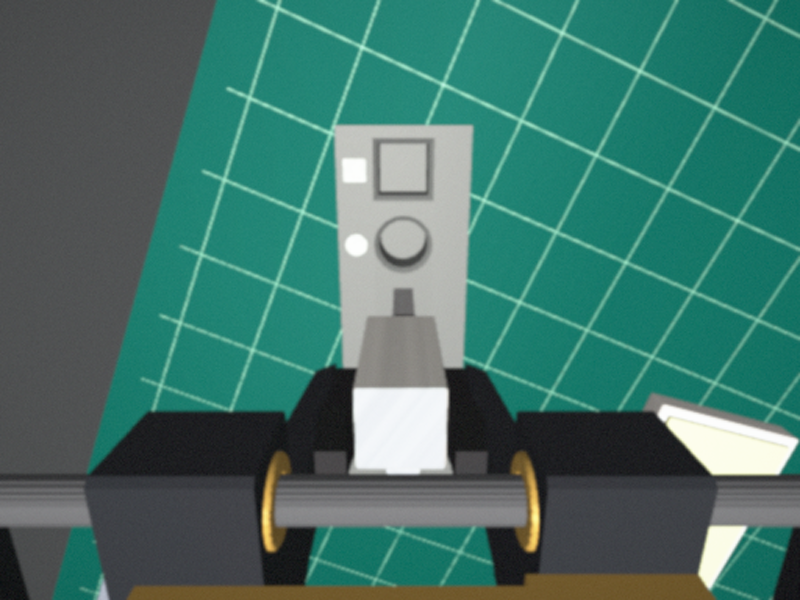

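The wrist picture shows the caddy aligned with the tool: its top runs from (335,126)-(473,126) to (344,368)-(463,368), and the mouth of the large pocket spans (374..434, 138..200). The held block's top face is at (353..448, 387..468), and its lower edge at (368..434, 317).

```bash
python3 - <<'E'
from h import *
import pickle
from scipy.spatial.transform import Rotation as Ro
s,c=pickle.load(open('w2.pkl','rb'));q=s['orientation'];R=Ro.from_quat([*q[1:],q[0]]).as_matrix();p=np.array(s['ee_pos'])
f=lambda u,v,z:(R.T@(ray('wrist',((u+.5)*.64-.5,(v+.5)*.64-.5),z,c)-p))*100
for n,u,v,z in [('endL',335,126,.039),('endR',473,126,.039),('loL',344,368,.039),('loR',463,368,.039),
 ('pk',374,138,.039),('pk',434,138,.039),('pk',434,200,.039),('pk',374,200,.039),('round',404,243,.039),
 ('bt',353,387,p[2]+.0046),('bt',448,387,p[2]+.0046),('btm',368,317,p[2]-.0554),('btm',434,317,p[2]-.0554)]: print(n,f(u,v,z).round(2))
E
```

```text
endL [ 8.65 -3.81 17.95]
endR [ 8.65  4.2  17.95]
loL [-6.76 -3.82 17.96]
loR [-6.76  4.2  17.96]
pk [ 7.99 -1.56 17.95]
pk [ 7.99  1.95 17.95]
pk [ 4.41  2.02 17.95]
pk [ 4.41 -1.62 17.95]
round [ 1.77  0.21 17.96]
bt [ 1.47 -1.33 -0.46]
bt [ 1.47  1.27 -0.46]
btm [ 1.36 -1.29  5.54]
btm [1.35 1.28 5.54]
```

Call:
{"fn": "step_arm", "kwargs": {
  "rows": [
    [1.0,1.5,0.05,0,0],
    [1.0,3,0.1,0,0],
    [1.0,1.3,0.05,0.5,0],
    [1.0,0.3,0,2,0],
    [1.0,0,0,3,0],
    [1.0,0,0,3,0],
    [1.0,0,0,2,0],
    [1.0,0,0,0.5,0],
    [1.0,0,0,0,0],
    [1.0,0,0,0,0]
  ]
}}

```text
clock: 6.2
ee_pos: [0.4822, 0.1091, 0.109]
orientation: [0.0, 0.553, 0.833, 0.0]
ft_force: [-0.0, 0.9, -0.6]
opening: 0.0259
grip_force: 30.0
```

```bash
python3 - <<'E'
from h import *
s=sense();c=calibration('wrist');a=get_image('wrist')
cv2.imwrite('pics/w3v.png',cv2.resize(a,(800,600),interpolation=cv2.INTER_CUBIC))
print(s['clock'],s['ee_pos'],s['orientation'],s['ft_force'])
import pickle;pickle.dump((s,c),open('w3.pkl','wb'))
E
```

```text
6.2 [0.48215834 0.10914857 0.10902474] [2.79420591e-04 5.52698313e-01 8.33381358e-01 9.79161050e-05] [-0.0207773   0.87690121 -0.60842279]
```

View pics/w3v.png

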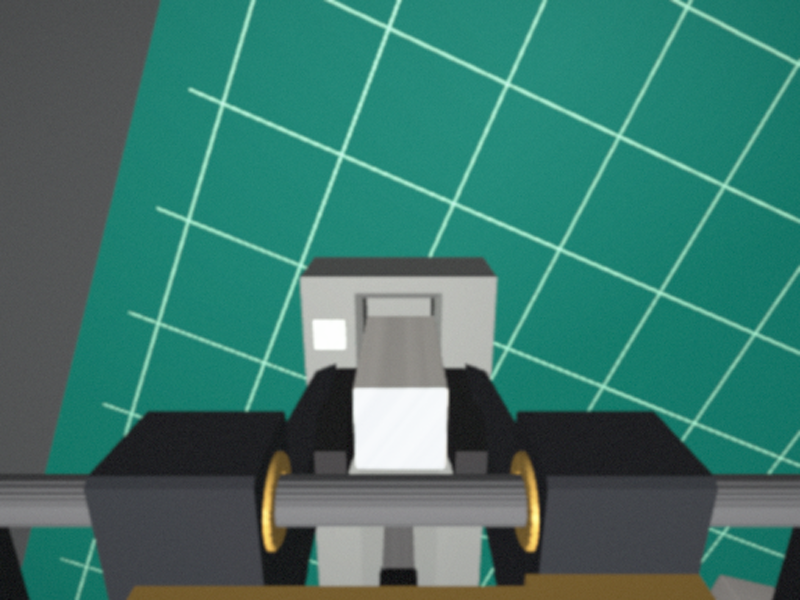

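The picture shows the block over the pocket: the mouth's far edge is at row 295, columns 355..442, and the block's lower edge at row 317, columns 367..435. The caddy end is at row 276, columns 301..497.

```bash
python3 - <<'E'
from h import *
import pickle
from scipy.spatial.transform import Rotation as Ro
s,c=pickle.load(open('w3.pkl','rb'));q=s['orientation'];R=Ro.from_quat([*q[1:],q[0]]).as_matrix();p=np.array(s['ee_pos'])
f=lambda u,v,z:(R.T@(ray('wrist',((u+.5)*.64-.5,(v+.5)*.64-.5),z,c)-p))*100
for n,u,v,z in [('endL',301,276,.039),('endR',497,276,.039),('pk',355,294,.039),('pk',442,294,.039),('btm',367,317,p[2]-.0554),('btm',435,317,p[2]-.0554)]: print(n,f(u,v,z).round(2))
E
```

```text
endL [ 2.61 -4.09  7.  ]
endR [2.61 3.93 7.  ]
pk [ 1.84 -1.9   7.  ]
pk [1.84 1.7  7.  ]
btm [ 1.36 -1.33  5.54]
btm [1.35 1.32 5.54]
```

Call:
{"fn": "step_arm", "kwargs": {
  "rows": [
    [1.0,0,-0.08,0.2,0],
    [1.0,0,0,0.5,0],
    [1.0,0,0,0.6,0],
    [1.0,0,0,0.6,0],
    [1.0,0,0,0.6,0],
    [1.0,0,0,0.6,0],
    [1.0,0,0,0.5,0],
    [1.0,0,0,0.3,0],
    [1.0,0,0,0,0],
    [1.0,0,0,0,0]
  ]
}}

```text
clock: 7.08
ee_pos: [0.4806, 0.1095, 0.0692]
orientation: [-0.0, 0.552, 0.834, -0.0]
ft_force: [-0.4, -0.3, -0.0]
opening: 0.0258
grip_force: 30.0
```

Call:
{"fn": "step_arm", "kwargs": {
  "rows": [
    [1.0,0,0,0.1,0],
    [1.0,0,0,0.1,0],
    [1.0,0,0,0.05,0],
    [1.0,0,0,0,0],
    [1.0,0,0,0,0]
  ]
}}

```text
clock: 7.5
ee_pos: [0.4807, 0.1095, 0.067]
orientation: [0.0, 0.552, 0.834, 0.0]
ft_force: [0.5, 0.2, -0.5]
opening: 0.0257
grip_force: 30.0
```

Call:
{"fn": "step_arm", "kwargs": {
  "rows": [
    [1.0,0,0,0.05,0],
    [1.0,0,0,0.05,0],
    [1.0,0,0,0,0],
    [1.0,0,0,0,0]
  ]
}}

```text
clock: 7.83
ee_pos: [0.4809, 0.1095, 0.0663]
orientation: [0.0, 0.552, 0.834, 0.0]
ft_force: [-1.6, -0.2, 4.6]
opening: 0.0258
grip_force: 30.0
```

Call:
{"fn": "step_arm", "kwargs": {
  "rows": [
    [3.5,0,0,0,0],
    [4.5,0,0,0,0],
    [4.5,0,0,0,0],
    [4.5,0,0,0,0],
    [6,0,0,-0.5,0],
    [6,0,0,-2,0],
    [6,0,0,-3,0],
    [6,0,0,-3,0],
    [6,0,0,-3,0],
    [6,0,0,-2,0]
  ]
}}

```text
clock: 8.67
ee_pos: [0.4816, 0.1096, 0.2042]
orientation: [0.001, 0.552, 0.834, 0.001]
ft_force: [0.4, 0.4, -0.6]
opening: 0.06
grip_force: 0.0
```

Call:
{"fn": "step_arm", "kwargs": {
  "rows": [
    [6,-2,0,0,0],
    [6,-3,0,0,0],
    [6,-3,0,0,0],
    [6,-2.5,0,0,0],
    [6,0,0,0,0],
    [6,0,0,0,0]
  ]
}}

```text
clock: 9.17
ee_pos: [0.5218, 0.0119, 0.2011]
orientation: [-0.0, 0.553, 0.833, 0.0]
ft_force: [-0.9, 0.6, 0.0]
opening: 0.0601
grip_force: 0.0
```

```bash
python3 - <<'E'
from h import *
s=sense();c=calibration('wrist');a=get_image('wrist')
cv2.imwrite('pics/w4v.png',cv2.resize(a,(800,600),interpolation=cv2.INTER_CUBIC))
print(s['clock'],s['ee_pos'],s['orientation'],s['ft_force'])
import pickle;pickle.dump((s,c),open('w4.pkl','wb'))
E
```

```text
9.1667 [0.52184232 0.01186475 0.20109513] [-5.76178719e-05  5.53264637e-01  8.33005540e-01  9.15613219e-05] [-0.94946777  0.58231802  0.02241932]
```

View pics/w4v.png

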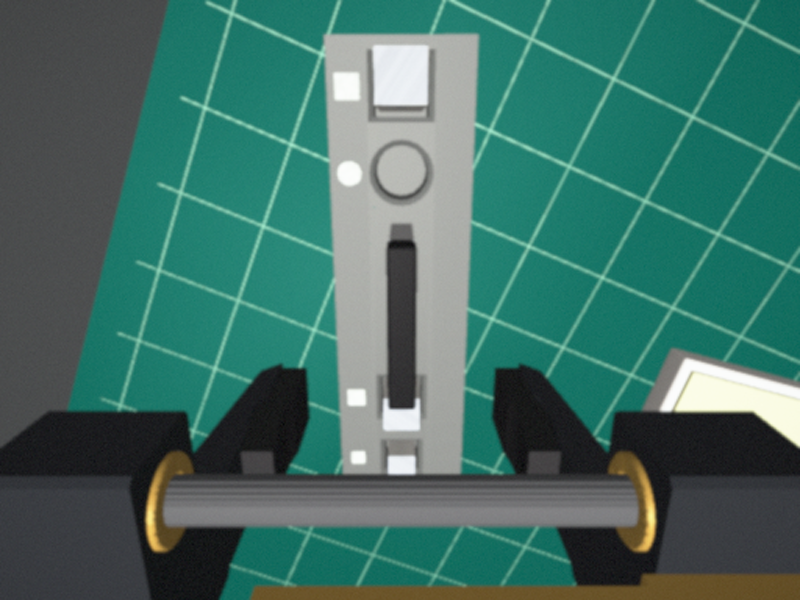

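The block stands in the large pocket, its top at (373..429, 45..106). The handle bar's top runs from (388..415, 241) to (387..416, 408), midway between the fingers.

```bash
python3 - <<'E'
from h import *
import pickle
from scipy.spatial.transform import Rotation as Ro
s,c=pickle.load(open('w4.pkl','rb'));q=s['orientation'];R=Ro.from_quat([*q[1:],q[0]]).as_matrix();p=np.array(s['ee_pos'])
f=lambda u,v,z:(R.T@(ray('wrist',((u+.5)*.64-.5,(v+.5)*.64-.5),z,c)-p))*100
for n,u,v,z in [('hnd',388,241,.105),('hnd',415,241,.105),('hnd',387,408,.105),('hnd',416,408,.105),('blk',374,45,.071),('blk',429,45,.071),('blk',429,105,.071),('blk',374,105,.071),('end',325,34,.039),('end',479,34,.039)]: print(n,f(u,v,z).round(2))
E
```

```text
hnd [ 3.55 -0.59  9.61]
hnd [3.54 0.64 9.61]
hnd [-4.98 -0.7   9.61]
hnd [-4.98  0.76  9.61]
blk [12.11 -1.25 13.01]
blk [12.11  1.31 13.01]
blk [ 9.5   1.35 13.01]
blk [ 9.5  -1.29 13.01]
end [13.14 -3.94 16.21]
end [13.14  4.07 16.21]
```

Call:
{"fn": "step_arm", "kwargs": {
  "rows": [
    [6,-0.5,0.03,1.5,0],
    [6,0,0,3,0],
    [6,0,0,3,0],
    [6,0,0,2,0],
    [6,0,0,0.9,0],
    [6,0,0,0,0],
    [3,0,0,0,0],
    [2.5,0,0,0,0],
    [2.5,0,0,0,0],
    [2.5,0,0,0,0]
  ]
}}

```text
clock: 10.05
ee_pos: [0.5248, 0.0083, 0.0984]
orientation: [0.001, 0.552, 0.834, 0.0]
ft_force: [-0.3, 0.6, 0.6]
opening: 0.0354
grip_force: 0.0
```

Call:
{"fn": "step_arm", "kwargs": {
  "rows": [
    [0.5,0,0,0,0],
    [0.5,0,0,0,0],
    [0.5,0,0,0,0],
    [0.5,0,0,0,0],
    [0.5,0,0,0,0],
    [0.5,0,0,0,0],
    [0.5,0,0,0,0]
  ]
}}

```text
clock: 10.63
ee_pos: [0.5239, 0.0082, 0.0972]
orientation: [0.0, 0.552, 0.834, -0.0]
ft_force: [-2.1, -1.0, 4.8]
opening: 0.0135
grip_force: 30.0
```

Call:
{"fn": "step_arm", "kwargs": {
  "rows": [
    [0.5,0,0,-0.1,0],
    [0.5,0,0,-0.2,0],
    [0.5,0,0,-0.3,0],
    [0.5,0,0,-0.3,0],
    [0.5,0,0,-0.2,0],
    [0.5,0,0,0,0],
    [0.5,0,0,0,0]
  ]
}}

```text
clock: 11.22
ee_pos: [0.5239, 0.0083, 0.108]
orientation: [0.0, 0.552, 0.834, 0.0]
ft_force: [0.2, 0.3, -5.6]
opening: 0.0139
grip_force: 30.0
```

```bash
python3 - <<'E'
from h import *
s=sense();print(s['ee_pos'],s['orientation'],s['ft_force'],s['torque'],s['opening'])
c=calibration('wrist');a=get_image('wrist')
cv2.imwrite('pics/w5v.png',cv2.resize(a,(800,600),interpolation=cv2.INTER_CUBIC))
import pickle;pickle.dump((s,c),open('w5.pkl','wb'))
E
```

```text
[0.52391131 0.00833883 0.10800054] [1.07113768e-04 5.52247591e-01 8.33680145e-01 4.43055494e-05] [ 0.16039212  0.32769083 -5.56360363] [ 0.04069261 -0.1241065   0.05739478] 0.013920609405973665
```

View pics/w5v.png

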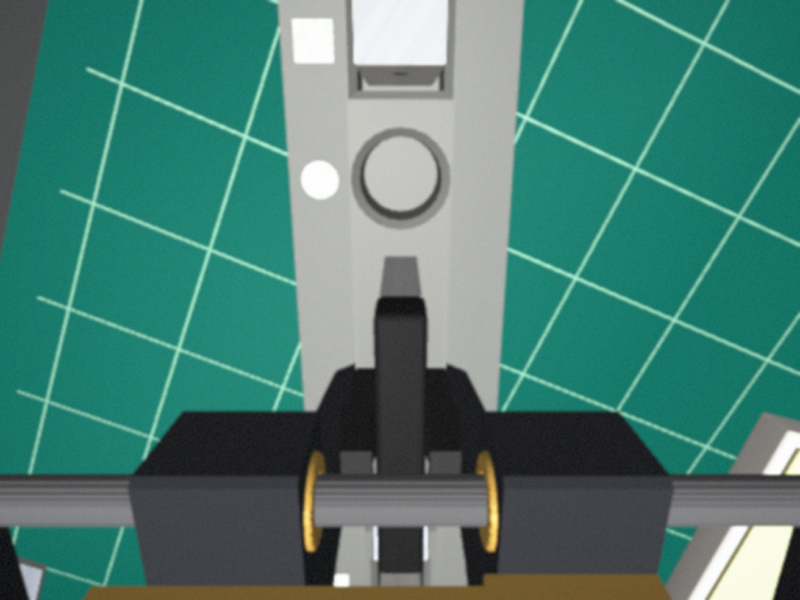

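The caddy hangs free; its left edge runs from (279,0) to (302,368), its right edge from (524,0) to (499,368). The square block's front edge is at row 65 and the round pocket is centred at (401,178). I check how level it is from the apparent widths.

```bash
cat > lev.py <<'E'
from h import *
import pickle,sys
from scipy.spatial.transform import Rotation as Ro
def widths(s,c,a,ztop,rows):
    q=s['orientation'];R=Ro.from_quat([*q[1:],q[0]]).as_matrix();p=np.array(s['ee_pos'])
    f=lambda u,v:(R.T@(ray('wrist',(u,v),ztop,c)-p))*1000
    out=[]
    for v in rows:
        r=a[v-1:v+2].astype(float).mean(0); sat=r.max(1)-r.min(1) # caddy grey: low saturation
        m=sat<40; k=256
        l=int(k-40); 
        while m[l]: l-=1
        h=k+40
        while m[h]: h+=1
        sub=lambda i,j:(i+(40-sat[i])/(sat[j]-sat[i])*(j-i))
        L=f(sub(l+1,l),v);H=f(sub(h-1,h),v); out.append((L[0],H[1]-L[1]))
    o=np.array(out); k=np.polyfit(o[:,0],o[:,1],1); dep=c_z(c)-ztop
    print(o.round(2).tolist(),'tilt deg',np.degrees(np.arctan(k[0]/80*dep)),'rise at +y')
def c_z(c): return (-np.array(c['R']).T@np.array(c['t']))[2]
E
python3 - <<'E'
from lev import *
s,c=pickle.load(open('w5.pkl','rb'));a=cv2.resize(cv2.imread('pics/w5v.png'),(512,384),interpolation=cv2.INTER_AREA)
widths(s,c,a,.0498,range(5,220,20))
s,c=pickle.load(open('w4.pkl','rb'));a=cv2.resize(cv2.imread('pics/w4v.png'),(512,384),interpolation=cv2.INTER_AREA)
widths(s,c,a,.039,range(30,220,20))
E
```

```text
[[120.65, 80.92], [111.36, 81.04], [101.76, 81.06], [91.82, 80.78], [81.52, 80.98], [70.84, 81.01], [59.77, 80.73], [48.28, 80.85], [36.35, 80.95], [23.94, 80.66], [11.04, 80.81]] tilt deg 0.00028124767428718055 rise at +y
[[125.22, 80.64], [110.15, 80.83], [94.55, 80.75], [78.38, 80.81], [61.62, 80.66], [44.24, 80.46], [26.2, 80.52], [7.45, 80.78], [-12.03, 80.98], [-32.3, 80.82]] tilt deg -0.00014403908209900858 rise at +y
```

Call:
{"fn": "step_arm", "kwargs": {
  "rows": [
    [0.5,0,0,-0.3,0],
    [0.5,0,0,-0.7,0],
    [0.5,0,0,-1.2,0],
    [0.5,0,0,-1.4,0],
    [0.5,0,0,-1.5,0],
    [0.5,0,0,-1.4,0],
    [0.5,0,0,-1.2,0],
    [0.5,0,0,-0.8,0],
    [0.5,0,0,-0.4,0],
    [0.5,0,0,-0.1,0]
  ]
}}

```text
clock: 12.1
ee_pos: [0.5243, 0.0083, 0.199]
orientation: [0.001, 0.552, 0.834, 0.0]
ft_force: [0.5, 0.2, -4.9]
opening: 0.0135
grip_force: 30.0
```

Call:
{"fn": "step_arm", "kwargs": {
  "rows": [
    [0.5,0,0,0,0],
    [0.5,0,0,0,0],
    [0.5,0,0,0,0],
    [0.5,0,0,0,0],
    [0.5,0,0,0,0],
    [0.5,0,0,0,0],
    [0.5,0,0,0,0],
    [0.5,0,0,0,0],
    [0.5,0,0,0,0],
    [0.5,0,0,0,0]
  ]
}}

```text
clock: 12.93
ee_pos: [0.5238, 0.0083, 0.1979]
orientation: [-0.0, 0.552, 0.834, -0.0]
ft_force: [-0.7, -0.1, -5.4]
opening: 0.0136
grip_force: 30.0
```

```bash
python3 - <<'E'
from lev import *
s=sense();c=calibration('wrist');a=get_image('wrist');print(s['clock'],s['ee_pos'],s['ft_force'],s['opening'])
widths(s,c,a,.039+s['ee_pos'][2]-.0972,range(5,220,20))
cv2.imwrite('pics/s6.png',get_image('scene'))
E
```

```text
12.9333 [0.52384724 0.00833354 0.19790421] [-0.72669312 -0.08032164 -5.4241646 ] 0.013627254763334042
[[120.65, 81.01], [111.37, 81.11], [101.76, 81.08], [91.82, 80.9], [81.52, 80.9], [70.84, 81.06], [59.77, 80.81], [48.28, 80.93], [36.34, 81.03], [23.94, 80.85], [11.04, 80.85]] tilt deg 0.00021744045259273258 rise at +y
```

View pics/s6.png

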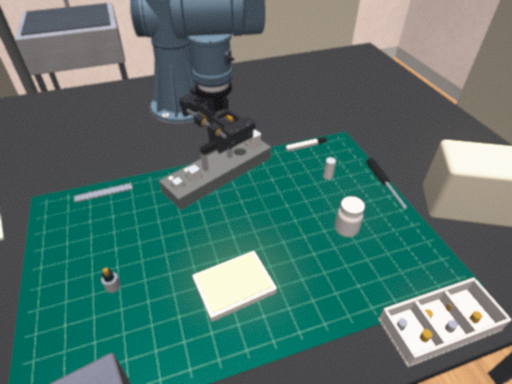

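The scene picture shows the caddy (165..270, 135..205) held level with its blocks in place. The round block at (330,168) and the other items have not moved. I hold for more than two seconds, then hand in.

Call:
{"fn": "step_arm", "kwargs": {
  "rows": [
    [0.5,0,0,0,0],
    [0.5,0,0,0,0],
    [0.5,0,0,0,0],
    [0.5,0,0,0,0],
    [0.5,0,0,0,0],
    [0.5,0,0,0,0],
    [0.5,0,0,0,0],
    [0.5,0,0,0,0],
    [0.5,0,0,0,0],
    [0.5,0,0,0,0]
  ]
}}

```text
clock: 13.87
ee_pos: [0.5239, 0.0083, 0.1979]
orientation: [0.0, 0.552, 0.834, 0.0]
ft_force: [-0.0, 0.3, -6.3]
opening: 0.0135
grip_force: 30.0
```

Call:
{"fn": "step_arm", "kwargs": {
  "rows": [
    [0.5,0,0,0,0],
    [0.5,0,0,0,0],
    [0.5,0,0,0,0],
    [0.5,0,0,0,0],
    [0.5,0,0,0,0],
    [0.5,0,0,0,0],
    [0.5,0,0,0,0],
    [0.5,0,0,0,0],
    [0.5,0,0,0,0],
    [0.5,0,0,0,0]
  ]
}}

```text
clock: 14.7
ee_pos: [0.5239, 0.0084, 0.1979]
orientation: [-0.0, 0.552, 0.834, 0.0]
ft_force: [0.8, -0.5, -5.2]
opening: 0.0137
grip_force: 30.0
```

Call:
{"fn": "step_arm", "kwargs": {
  "rows": [
    [0.5,0,0,0,0],
    [0.5,0,0,0,0],
    [0.5,0,0,0,0],
    [0.5,0,0,0,0],
    [0.5,0,0,0,0],
    [0.5,0,0,0,0],
    [0.5,0,0,0,0],
    [0.5,0,0,0,0],
    [0.5,0,0,0,0],
    [0.5,0,0,0,0]
  ]
}}

```text
clock: 15.53
ee_pos: [0.5238, 0.0083, 0.1979]
orientation: [-0.0, 0.552, 0.834, -0.0]
ft_force: [0.0, -0.7, -5.7]
opening: 0.0138
grip_force: 30.0
```

```bash
python3 -c "
from bench import *
s=sense();print(s['clock'],s['ee_pos'],s['ft_force'],s['grip_force']);print(job_done())"
```

```text
15.5333 [0.52383635 0.00833704 0.19792067] [ 0.02888741 -0.67133811 -5.68248944] 29.99980676919222
the job is handed in; nothing more can be done
None
```

The square block is fully down in its own pocket, and the arm is holding the caddy by its handle about 10 cm above the mat, level to within about half a degree; it had been still for over three seconds when I handed the job in at 15.5 s.

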